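Lock the stage carriage with its eye screw

ROBOT

A 6-joint arm with a two-finger parallel gripper is mounted at the origin on the work surface. World frame = base frame: x ahead of the robot, y to its left, z up, the work surface at z = 0. Lengths are in m, angles in degrees, forces in N, time in s.
With the tool pointing down it reaches from about 0.4 to 0.825 m from the base axis. Payload 7 kg.
Tool frame: the origin (TCP) lies midway between the tips of the shut fingers; the grasp point (between the pads) lies 19 mm behind it; z points along the fingers, y is the line along which they close (so a half turn about z gives the same grasp; the last joint's range is limited). The gripper opens to 88 mm and grips with 3 to 60 N. Pads are 19 mm wide; open, the fingers measure 130 mm over their backs; the gripper's body (78 mm by 193 mm) begins 47 mm behind the grasp point.
Start: joints at [81.137, 20.546, 0.682, 0, -70.136, -16.507], TCP at [0.289, 0.61, 0.227] pointing down, gripper open.
Joint ranges: [-176.03, 176.03], [-82.01, 121.73], [-58.28, 71.71], [-173.87, 95.51], [-174.79, -0.11], [-173.66, 173.66]. Speed limits (degrees/s): [136.94, 136.94, 172.46, 180, 180, 180].

INTERFACE

Orientations are given as [roll, pitch, yaw] about the fixed x, y, z axes, in that order (R = Rz(yaw) Ry(pitch) Rx(roll)).
In Python, from cell import * gives the robot as it stands.
- The arm moves only by the shell command python3 -m crank 'ROWS' [OPENING] [FORCE]. ROWS is JSON, a list of rows, each an object with "slide": the shift along the tool's x, y, z in cm, a list of three; "dr": the turn, a rotation vector about the tool's x, y, z in degrees, a list of three. A call has exactly 10 rows; each row shifts and turns the commanded pose from where the row before left it, along the tool's axes as they then stand; what a row does not reach is not made up. A row lasts 1/12 s, in which the tool goes at most 41.7 mm and 7.16 degrees, less where a joint would pass 70% of its speed; a pose out of reach is approached as far as the arm can. A call with a gripper value outside its range is refused whole. OPENING is the opening in per cent of the stroke, from 0 (shut) to 100 (fully open), set as the call begins (- or left out, the last holds). The fingers move at their own pace and stop on an object; FORCE is the grip in N (left out, the last holds). Time passes only in rows, so rows that do not move let the fingers close, or fill a call up. It gives the time, the measured TCP pose, the force, the opening and the grip force at its end, in the units of the state.
- observe(): the state, without advancing time (a new reading comes with each control period).
- get_image(name): name is "side" or "top"; returns the picture (384x512x3 uint8, red, green, blue); there is no depth.
- calibration(name): a dict with "fx", "fy", "cx", "cy" (pixels), "distortion" ([k1, k2, p1, p2, k3] as OpenCV has them; the pictures are not rectified), "R" (3x3) and "t" (3): a world point X has camera coordinates R X + t. Camera axes: x right, y down, z forward; pixel columns grow to the right and rows downward; lengths in m; the calibration is good to about 2 mm. A picture is of the moment at which its call begins. calibration takes no time and is no camera call.
- finish_job(): hands the job in; it is judged then, once.
The state is a dict: "clock": time; "joint_positions": joint angles; "joint_velocities": joint speeds; "tau": joint torques, N m; "position": TCP position; "orientation": TCP orientation; "contact_force": force on the tool from outside, world axes, zero at the start; "torque": the same for the moment, N m; "gripper_width": finger opening in m; "grip_force": force on a finger pad.
Only numpy, scipy, OpenCV 4.12 (cv2) and the standard library are available. Lean on these libraries where they do the work, as an engineer would, in place of code of your own. Each camera call takes 0.05 s, during which the arm holds its last target. There are 200 camera calls.

TASK

Lock the stage carriage: take the round steel post from its V rest, slide it level through the loop of the eye screw and use it as a turning bar to turn the screw clockwise (seen from above) until you feel it bite, then about 8 degrees more, certainly not as much as 15 degrees. Then draw the post out of the loop and lay it back in both Vs of its rest. Turn the eye only with the post, never with the gripper, and leave the other things on the bench where they are.

Things in the scene. Friction and masses are not known exactly. Their poses are not given: they have to be found in the camera images.
- carriage: Fixed low stage carriage: black block 90 x 100 mm, flat top 45 mm above the bench, on a silver rail plate 150 x 130 x 12 mm; a small knurled knob on its +y side reaches 76 mm from the centre. Origin: centre of the underside. The eye screw's vertical axis passes through it.
- eye: Steel screw eye on the carriage. Origin: centre of its round hole, on the vertical screw axis, 81 mm above the bench. Hole 22 mm, wire 9 mm, 40 mm over all; it stands in its own x-z plane, hole axis = its y (level), z up. The post put through along y turns idly about 45 degrees either way before it drives the loop. Clockwise it runs at 0.08 N m for an unknown, unmarked 0.3 to 0.9 rad, then bites.
- shoe (a joint): Slide of the dark steel brake shoe on the carriage's -x face, which the screw drives, m: 0 until the screw bites, then 0.001 per rad (1 mm per rad) of turning past the bite - far less than can be seen or measured. That turning takes 0.35 N m plus 1.2 N m per rad about the screw axis (a little less once standing still), and it stays. Wanted 0.14 rad; below 0.06 unlocked, above 0.26 overtight.
- rest: Fixed aluminium rest: base 160 x 50 x 8 mm with two upright V supports 65 mm either side of its middle along its own x, each 14 mm thick, 34 mm wide, open upward; V bottoms 41 mm, upper edges 57 mm above the bench. Origin: centre of the underside. The post lies along its x, its centre 50 mm above the bench, free between the Vs.
- post: Loose round steel post, 12.7 mm thick, 200 mm long, 0.1 to 0.2 kg, lying in the rest. Origin: its centre (also its centre of mass); its own x runs along it.
- post_a (a point): Centre of the post's end face on its own +x side, 100 mm from the middle.
- post_b (a point): Centre of the post's end face on its own -x side, 100 mm from the middle.
- objective: Bystander: loose steel microscope objective standing upright, 32 mm wide, 48 mm high. Origin: centre of its underside.
- slide_box: Bystander: loose grey slide box 55 x 85 x 32 mm. Origin: centre of its underside.
- lens_ring: Bystander: loose black lens ring, 52 mm wide, 12 mm high, lying flat. Origin: centre of its underside.
Mind the look-alikes: they are no part of the job. What is shaped like the carriage but pink is not meant. There is more than one size of the post; the one meant has the size given above.

How it is judged (in metres and radians):
On the way, in this order (a step that is already met when the one before it is completed fails the run):
1. The post is slid through the loop of the eye: one end at least 6 mm past the loop's plane, the other on the opposite side (((y of post_a in the frame of eye above 0.006 m and y of post_b in the frame of eye below -0.06 m and z of post_a in the frame of eye between -0.014 and 0.014 m and x of post_a in the frame of eye between -0.02 and 0.02 m) or (y of post_a in the frame of eye below -0.006 m and y of post_b in the frame of eye above 0.06 m and z of post_a in the frame of eye between -0.014 and 0.014 m and x of post_a in the frame of eye between -0.02 and 0.02 m) or (y of post_b in the frame of eye above 0.006 m and y of post_a in the frame of eye below -0.06 m and z of post_b in the frame of eye between -0.014 and 0.014 m and x of post_b in the frame of eye between -0.02 and 0.02 m) or (y of post_b in the frame of eye below -0.006 m and y of post_a in the frame of eye above 0.06 m and z of post_b in the frame of eye between -0.014 and 0.014 m and x of post_b in the frame of eye between -0.02 and 0.02 m))), for 0.2 s.
2. With the post still through the loop, the screw is turned at least 0.06 rad past its bite (value of joint shoe above 6e-05 m and ((y of post_a in the frame of eye above 0.006 m and y of post_b in the frame of eye below -0.06 m and z of post_a in the frame of eye between -0.014 and 0.014 m and x of post_a in the frame of eye between -0.05 and 0.05 m) or (y of post_a in the frame of eye below -0.006 m and y of post_b in the frame of eye above 0.06 m and z of post_a in the frame of eye between -0.014 and 0.014 m and x of post_a in the frame of eye between -0.05 and 0.05 m) or (y of post_b in the frame of eye above 0.006 m and y of post_a in the frame of eye below -0.06 m and z of post_b in the frame of eye between -0.014 and 0.014 m and x of post_b in the frame of eye between -0.05 and 0.05 m) or (y of post_b in the frame of eye below -0.006 m and y of post_a in the frame of eye above 0.06 m and z of post_b in the frame of eye between -0.014 and 0.014 m and x of post_b in the frame of eye between -0.05 and 0.05 m))), for 0.2 s.
At the end, for the whole second after the job is handed in: The screw is 0.06 to 0.26 rad past its bite; the post lies at rest in both Vs of its rest (centre within 20 mm of the rest's middle, along it within 0.08 rad, at its height of 45 to 56 mm) (value of joint shoe between 6e-05 and 0.00026 m and horizontal distance between post and rest below 0.02 m and angle between the x axis of post and the x axis of rest, either way round below 0.08 rad and z of post in the frame of rest between 0.045 and 0.056 m and linear speed of post below 0.02 m/s); the robot touches nothing.
It fails at once if The screw is overtightened: more than 0.26 rad past its bite (value of joint shoe above 0.00026 m).
It fails at once if The gripper or arm presses on the eye (over 3 N) (contact force between any of the fingers, the arm and eye above 3 N).
It fails at once if A bystander is moved more than 20 mm (distance of any of objective, slide_box, lens_ring from where it was at the start of the episode above 0.02 m).
It also fails if it takes over 64 s, if anything falls off the work surface, if the arm or the gripper's body presses on something with over 40 N, if the wrist force passes 120 N, or if a joint passes its speed limit or range.

## Working session

There is one attempt and no reset: what is moved stays moved. The work goes in short steps, Python scripts to look and compute and a shell command to move; the robot and the scene stay as the last step left them, time stands still between calls to the robot, and variables do not carry over. Pictures are saved under pics/ and viewed, at most 10 in all, crops included, and the job is handed in when it is done.

```bash
ls; mkdir -p pics; python3 - <<'E'
from cell import *
import cv2
print(observe())
for n in("side","top"):
    cv2.imwrite(f"pics/{n}0.png",get_image(n)[:,:,::-1]); print(n,calibration(n))
E
```

```text
pics
{'clock': 0.0, 'joint_positions': array([ 8.11376058e+01,  2.05909824e+01,  6.34902657e-01, -1.88924004e-02,
       -7.01351894e+01, -1.65075827e+01]), 'joint_velocities': array([ 0.00191425,  0.03257023, -0.06386427, -0.08088848,  0.02574034,
       -0.06847008]), 'tau': array([-2.68888016e-04, -5.82726502e+01,  2.93058944e+01,  6.99716717e+00,
        6.95528928e-03, -1.82381032e-04]), 'position': array([0.28902897, 0.60946639, 0.22564023]), 'orientation': array([ 1.79907446e+02, -8.90761642e-03, -2.53764036e+01]), 'contact_force': array([ 0.36782514,  0.68264282, -0.07244959]), 'torque': array([-0.00468191, -0.008276  , -0.00437335]), 'grip_force': 0.0, 'gripper_width': 0.08781284946313175}
side {'fx': 353.31218817198544, 'fy': 353.31218817198544, 'cx': 250.7872571109084, 'cy': 198.9011107766327, 'distortion': array([0.03833542, 0.        , 0.        , 0.        , 0.        ]), 'R': array([[ 0.9457217 , -0.32476268,  0.01181781],
       [-0.21333984, -0.64786428, -0.73127149],
       [ 0.24514603,  0.68905811, -0.68198413]]), 't': array([-0.50456529,  0.21022892,  0.66586224])}
top {'fx': 392.60576774887585, 'fy': 392.60576774887585, 'cx': 254.9941114979975, 'cy': 194.8860827607924, 'distortion': array([0.03521418, 0.        , 0.        , 0.        , 0.        ]), 'R': array([[-0.05315197, -0.99858292, -0.00265061],
       [-0.97623592,  0.05252058, -0.2102499 ],
       [ 0.21009117, -0.00858758, -0.97764408]]), 't': array([0.03027306, 0.56462105, 0.83011664])}
```

View pics/side0.png

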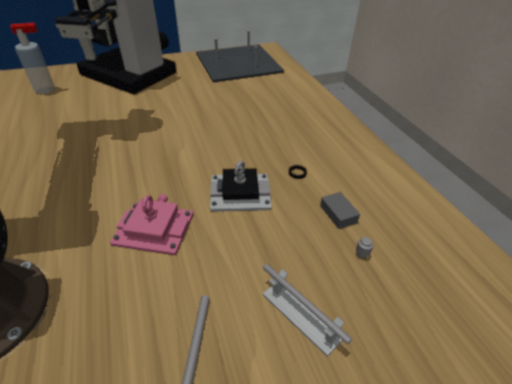

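View pics/top0.png

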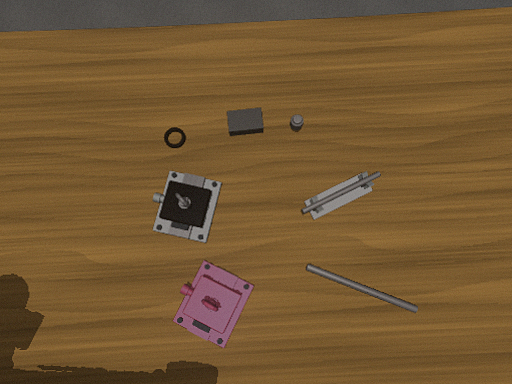

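The side view shows the black carriage near (240,185) with its eye at (240,172), and the post on its rest near (305,305). In the top view the carriage is at (188,206), its knob to the left (+y), and the rest and post are at (340,194). I'll enlarge the details.

```bash
cat > h.py <<'E'
from cell import *
import numpy as np, cv2
def ray(n,px):
    c=calibration(n);K=np.array([[c['fx'],0,c['cx']],[0,c['fy'],c['cy']],[0,0,1.]])
    u=cv2.undistortPoints(np.array([[px]],float),K,np.array(c['distortion']))[0,0]
    R=np.array(c['R']);return -R.T@np.array(c['t']),R.T@np.array([u[0],u[1],1])
def onz(n,px,z):
    o,d=ray(n,px);return o+d*(z-o[2])/d[2]
def tri(ps,pt):
    o1,d1=ray('side',ps);o2,d2=ray('top',pt)
    s=np.linalg.lstsq(np.c_[d1,-d2],o2-o1,rcond=None)[0]
    a,b=o1+s[0]*d1,o2+s[1]*d2;return (a+b)/2,np.linalg.norm(a-b)
def proj(n,X):
    c=calibration(n);K=np.array([[c['fx'],0,c['cx']],[0,c['fy'],c['cy']],[0,0,1.]])
    R=np.array(c['R']);return cv2.projectPoints(np.array([X],float),cv2.Rodrigues(R)[0],np.array(c['t']),K,np.array(c['distortion']))[0][0,0]
def crop(im,x,y,w,h,W=400,H=300): return cv2.resize(im[y:y+h,x:x+w],(W,H),interpolation=cv2.INTER_CUBIC)
E
python3 - <<'E'
from h import *
s=cv2.imread('pics/side0.png');t=cv2.imread('pics/top0.png')
cv2.imwrite('pics/c1.png',np.vstack([np.hstack([crop(s,200,150,80,60),crop(t,145,165,80,60) ]),np.hstack([crop(s,250,260,120,90),crop(t,290,150,100,75)])]))
E
```

```text
(no output)
```

View pics/c1.png

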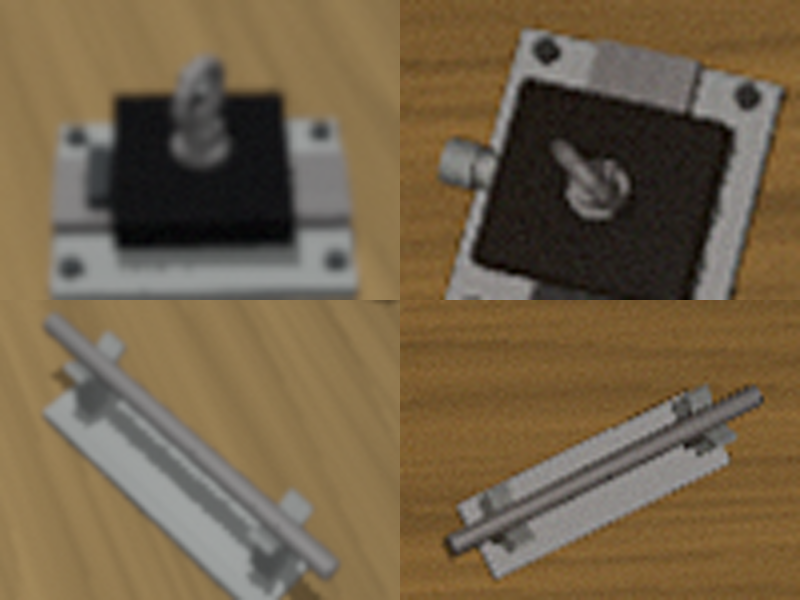

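```bash
python3 - <<'E'
from h import *
np.set_printoptions(precision=4,suppress=True)
def T(cx,cy,x,y,s,X,Y): return (x+(cx-X)/s-.5+.5/s,y+(cy-Y)/s-.5+.5/s)
te=lambda a,b:T(a,b,145,165,5,400,0); tr=lambda a,b:T(a,b,290,150,4,400,300)
se=lambda a,b:T(a,b,200,150,5,0,0); sr=lambda a,b:T(a,b,250,260,10/3,0,300)
A=onz('top',tr(450,545),.05);B=onz('top',tr(760,395),.05)
print('post',A,B,np.linalg.norm(A-B),(A+B)/2,np.degrees(np.arctan2(*(B-A)[1::-1])))
print('tri',tri(sr(48,320),tr(450,545)),tri(sr(333,570),tr(760,395)))
C=[onz('top',tr(*p),.008) for p in((458,505),(710,385),(735,460),(495,578))]
print('rest',np.mean(C,0),[np.linalg.norm(C[i]-C[i-1]) for i in range(4)],np.degrees(np.arctan2(*(C[1]-C[0])[1::-1])))
t=cv2.imread('pics/top0.png')
m=((t.max(2)<45)*255).astype(np.uint8);m[:, :140]=0;m[:165]=0;m[245:]=0;m[:,230:]=0
m=cv2.morphologyEx(m,cv2.MORPH_OPEN,np.ones((5,5)))
cs=cv2.findContours(m,0,2)[0];c=max(cs,key=cv2.contourArea);r=cv2.minAreaRect(c);print(r)
P=[onz('top',p,.045) for p in cv2.boxPoints(r)];print('blk',np.mean(P,0),[np.linalg.norm(P[i]-P[i-1]) for i in range(4)],[np.degrees(np.arctan2(*(P[i]-P[i-1])[1::-1])) for i in range(4)])
for p in [(598,188)]: print('collar',onz('top',te(*p),.048))
print('looptop',tri(se(200,58),te(585,172)))
for z in(.101,.081): print(z,onz('top',te(557,147),z),onz('top',te(612,205),z))
print('knob',onz('top',te(455,162),.03),onz('top',te(490,170),.03))
for n,p,z in(('ring',(175,138),.006),('box',(246,121),.016),('obj',(297,121),.03),('bigpostA',(308,267),.01)): print(n,onz('top',p,z))
E
```

```text
post [ 0.5247 -0.105   0.05  ] [ 0.6029 -0.2903  0.05  ] 0.20110823680218431 [ 0.5638 -0.1976  0.05  ] -67.13372412437671
tri (array([ 0.5244, -0.1049,  0.05  ]), np.float64(0.0005880524890092619)) (array([ 0.6023, -0.2892,  0.0537]), np.float64(0.0008119979617970599))
rest [ 0.5655 -0.2031  0.008 ] [np.float64(0.04869383814968023), np.float64(0.17131537177416456), np.float64(0.048222346250604904), np.float64(0.16248486338781606)] -67.39996073795369
((185.0294189453125, 203.88235473632812), (44.1414794921875, 39.04823303222656), 14.03624439239502)
blk [0.5567 0.1613 0.045 ] [np.float64(0.1010384864313285), np.float64(0.09057589330015058), np.float64(0.10320362988011915), np.float64(0.09004762629740473)] [np.float64(72.86177785656153), np.float64(-14.088946588641148), np.float64(-107.38202331367188), np.float64(164.55068934527952)]
collar [0.5596 0.1626 0.048 ]
looptop (array([0.5565, 0.1574, 0.1073]), np.float64(0.0034199126973446666))
0.101 [0.5678 0.1707 0.101 ] [0.541  0.1474 0.101 ]
0.081 [0.5723 0.1746 0.081 ] [0.5449 0.1508 0.081 ]
knob [0.5793 0.2322 0.03  ] [0.5746 0.216  0.03  ]
ring [0.7319 0.1901 0.006 ]
box [0.7632 0.012  0.016 ]
obj [ 0.7505 -0.1123  0.03  ]
bigpostA [ 0.4001 -0.1132  0.01  ]
```

```bash
python3 -m crank '[{"slide":[0,0,0],"dr":[0,0,7]},{"slide":[0,0,0],"dr":[0,0,7]},{"slide":[0,0,0],"dr":[0,0,7]},{"slide":[0,0,0],"dr":[0,0,7]},{"slide":[0,0,0],"dr":[0,0,7]},{"slide":[0,0,0],"dr":[0,0,6.7]},{"slide":[4,0.3,0],"dr":[0,0,0]},{"slide":[4,0.3,0],"dr":[0,0,0]},{"slide":[4,0.3,0],"dr":[0,0,0]},{"slide":[4,0.3,0],"dr":[0,0,0]}]' 100 40
python3 -m crank '[{"slide":[4,0.3,0],"dr":[0,0,0]},{"slide":[4,0.3,0],"dr":[0,0,0]},{"slide":[4,0.3,0],"dr":[0,0,0]},{"slide":[4,0.3,0],"dr":[0,0,0]},{"slide":[4,0.3,0],"dr":[0,0,0]},{"slide":[4,0.3,0],"dr":[0,0,0]},{"slide":[4,0.3,0],"dr":[0,0,0]},{"slide":[4,0.3,0],"dr":[0,0,0]},{"slide":[4,0.3,0],"dr":[0,0,0]},{"slide":[4,0.3,0],"dr":[0,0,0]}]'
cat >> h.py <<'E'
def go(x,y,z,yaw):
    s=observe();p=s['position'];r,pi,w=s['orientation'];a=np.radians(w);d=np.array([x,y,z])-p
    print('t',s['clock'],'pos',p.round(4),'rpy',s['orientation'].round(2),'F',s['contact_force'].round(2),'M',s['torque'].round(3),'w',round(s['gripper_width'],4))
    from scipy.spatial.transform import Rotation as Ro
    R=Ro.from_euler('xyz',[r,pi,w],degrees=True)
    print('slide cm',(R.inv().apply(d)*100).round(2),'turn z',round((w-yaw+180)%360-180,2), 'dr',np.degrees((R.inv()*Ro.from_euler('xyz',[180,0,yaw],degrees=True)).as_rotvec()).round(2))
E
python3 -c "
from h import *
go(.564,-.198,.031,-67.1)"
```

```text
clock: 0.93
position: [0.3405, 0.4559, 0.2259]
orientation: [180.0, -0.0, -67.0]
contact_force: [1.0, 0.2, -0.0]
gripper_width: 0.0877
grip_force: 0.0
clock: 1.77
position: [0.4686, 0.0758, 0.2267]
orientation: [-180.0, 0.0, -67.0]
contact_force: [1.8, 0.3, -0.1]
gripper_width: 0.0877
grip_force: 0.0
t 1.7667 pos [0.4686 0.0758 0.2267] rpy [-1.7998e+02  1.0000e-02 -6.7050e+01] F [ 1.77  0.26 -0.05] M [ 0.147 -0.13   0.037] w 0.0877
slide cm [28.93  1.9  19.56] turn z 0.05 dr [-0.02  0.01  0.05]
```

```bash
python3 -m crank '[{"slide":[3.6,0.24,0],"dr":[0,0,0]},{"slide":[3.6,0.24,0],"dr":[0,0,0]},{"slide":[3.6,0.24,0],"dr":[0,0,0]},{"slide":[3.6,0.24,0],"dr":[0,0,0]},{"slide":[3.6,0.24,0],"dr":[0,0,0]},{"slide":[3.6,0.24,0],"dr":[0,0,0]},{"slide":[3.6,0.24,2],"dr":[0,0,0]},{"slide":[3.7,0.22,3],"dr":[0,0,0]},{"slide":[0,0,4],"dr":[0,0,0]},{"slide":[0,0,2],"dr":[0,0,0]}]'
python3 -c "
from h import *
go(.564,-.198,.031,-67.1)
cv2.imwrite('pics/t2.png',np.hstack([crop(get_image('side'),220,200,160,150)[:,:,::-1],crop(get_image('top'),270,120,160,120)[:,:,::-1]]))"
```

```text
clock: 2.6
position: [0.5601, -0.193, 0.1156]
orientation: [179.8, 0.2, -67.3]
contact_force: [-1.7, 0.4, -1.5]
gripper_width: 0.0877
grip_force: 0.0
t 2.6 pos [ 0.5601 -0.193   0.1156] rpy [ 1.7976e+02  1.7000e-01 -6.7310e+01] F [-1.66  0.41 -1.48] M [0.146 0.262 0.003] w 0.0877
slide cm [ 0.64 -0.21  8.46] turn z -0.21 dr [ 0.24  0.17 -0.21]
```

View pics/t2.png

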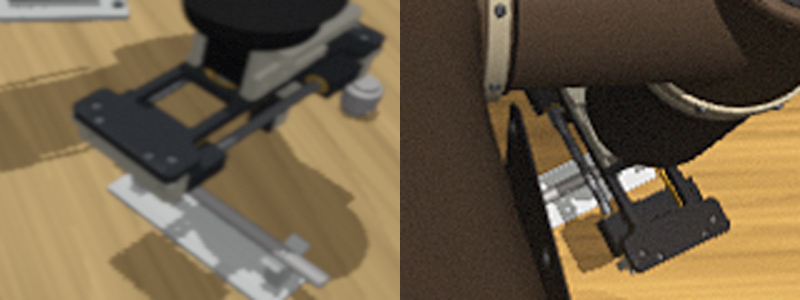

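The gripper straddles the post between the Vs, so I'll descend and close.

```bash
python3 -m crank '[{"slide":[0,0,2],"dr":[0,0,0]},{"slide":[0,0,2],"dr":[0,0,0]},{"slide":[0,0,2],"dr":[0,0,0]},{"slide":[0,0,1.5],"dr":[0,0,0]},{"slide":[0,0,0.9],"dr":[0,0,0]},{"slide":[0,0,0],"dr":[0,0,0]},{"slide":[0,0,0],"dr":[0,0,0]},{"slide":[0,0,0],"dr":[0,0,0]},{"slide":[0,0,0],"dr":[0,0,0]},{"slide":[0,0,0],"dr":[0,0,0]}]'
python3 -c "
from h import *
go(.564,-.198,.031,-67.1)"
```

```text
clock: 3.53
position: [0.563, -0.1914, 0.0375]
orientation: [-179.9, -0.1, -67.1]
contact_force: [-0.0, -0.6, 0.1]
gripper_width: 0.0877
grip_force: 0.0
t 3.5333 pos [ 0.563  -0.1914  0.0375] rpy [-1.799e+02 -5.000e-02 -6.706e+01] F [-0.02 -0.55  0.13] M [ 0.043 -0.039  0.045] w 0.0877
slide cm [0.65 0.17 0.65] turn z 0.04 dr [-0.1  -0.05  0.04]
```

```bash
python3 -m crank '[{"slide":[0.3,0.1,0.3],"dr":[0,0,0]},{"slide":[0.3,0.1,0.3],"dr":[0,0,0]},{"slide":[0,0,0],"dr":[0,0,0]},{"slide":[0,0,0],"dr":[0,0,0]},{"slide":[0,0,0],"dr":[0,0,0]},{"slide":[0,0,0],"dr":[0,0,0]},{"slide":[0,0,0],"dr":[0,0,0]},{"slide":[0,0,0],"dr":[0,0,0]},{"slide":[0,0,0],"dr":[0,0,0]},{"slide":[0,0,0],"dr":[0,0,0]}]' 10 40
python3 -c "
from h import *
go(.564,-.198,.031,-67.1)"
```

```text
clock: 4.37
position: [0.5628, -0.1977, 0.0304]
orientation: [-180.0, -0.0, -67.1]
contact_force: [0.7, -0.4, 0.2]
gripper_width: 0.0265
grip_force: 0.0
t 4.3667 pos [ 0.5628 -0.1977  0.0304] rpy [-180.     -0.    -67.07] F [ 0.75 -0.4   0.15] M [ 0.095 -0.007  0.004] w 0.0265
slide cm [ 0.08 -0.1  -0.06] turn z 0.03 dr [-0.   -0.    0.03]
```

```bash
python3 -m crank '[{"slide":[0,-0.1,0],"dr":[0,0,0]},{"slide":[0,0,0],"dr":[0,0,0]},{"slide":[0,0,0],"dr":[0,0,0]},{"slide":[0,0,0],"dr":[0,0,0]},{"slide":[0,0,0],"dr":[0,0,0]},{"slide":[0,0,0],"dr":[0,0,0]},{"slide":[0,0,0],"dr":[0,0,0]},{"slide":[0,0,0],"dr":[0,0,0]},{"slide":[0,0,0],"dr":[0,0,0]},{"slide":[0,0,0],"dr":[0,0,0]}]' 0 60
python3 -c "
from h import *
go(.564,-.198,.031,-67.1)"
```

```text
clock: 5.2
position: [0.5629, -0.1975, 0.0303]
orientation: [179.9, 0.0, -67.1]
contact_force: [-5.2, -1.5, 3.5]
gripper_width: 0.0111
grip_force: 60.0
t 5.2 pos [ 0.5629 -0.1975  0.0303] rpy [ 1.7993e+02  2.0000e-02 -6.7080e+01] F [-5.19 -1.54  3.52] M [-0.854  1.707  0.144] w 0.0111
slide cm [ 0.09 -0.08 -0.07] turn z 0.02 dr [0.07 0.02 0.02]
```

```bash
python3 -m crank '[{"slide":[0,0,-1.2],"dr":[0,0,0]},{"slide":[0,0,-1.2],"dr":[0,0,0]},{"slide":[0,0,-0.8],"dr":[0,0,0]},{"slide":[-3.3,-2.25,0],"dr":[0,0,0]},{"slide":[-3.3,-2.25,0],"dr":[0,0,0]},{"slide":[-3.3,-2.25,0],"dr":[0,0,0]},{"slide":[-3.3,-2.25,0],"dr":[0,0,0]},{"slide":[-3.3,-2.25,0],"dr":[0,0,0]},{"slide":[-3.3,-2.25,0],"dr":[0,0,0]},{"slide":[0,0,0],"dr":[0,0,0]}]'
python3 -c "
from h import *
go(.611,.038,.062,-67.1)
s=get_image('side')[:,:,::-1];t=get_image('top')[:,:,::-1]
cv2.imwrite('pics/s3.png',s);cv2.imwrite('pics/t3.png',t)
cv2.imwrite('pics/c3.png',np.hstack([crop(s,205,145,80,75,400,375),crop(t,150,165,80,75,400,375)]))"
```

```text
clock: 6.03
position: [0.6135, 0.0443, 0.0627]
orientation: [-179.8, 0.0, -66.8]
contact_force: [0.6, -0.0, -0.7]
gripper_width: 0.0107
grip_force: 60.0
t 6.0333 pos [0.6135 0.0443 0.0627] rpy [-179.77    0.    -66.78] F [ 0.56 -0.04 -0.66] M [-0.097 -0.169 -0.003] w 0.0107
slide cm [0.48 0.48 0.07] turn z 0.32 dr [-0.23  0.    0.32]
```

View pics/c3.png

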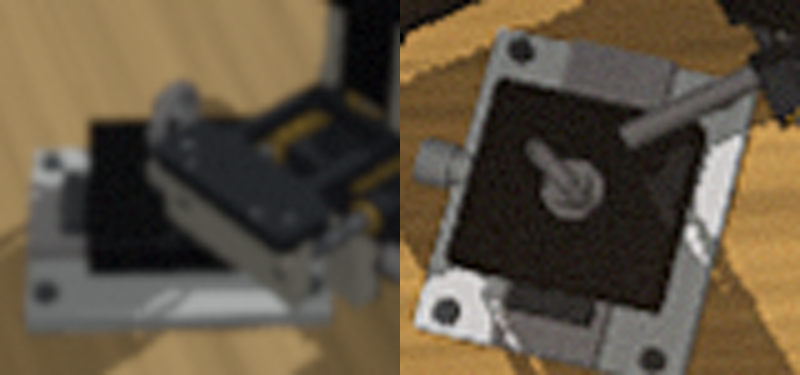

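```bash
python3 - <<'E'
from h import *
np.set_printoptions(precision=4,suppress=True)
te=lambda a,b:(150+(a-400)/5-.4,165+b/5-.4)
print('tip',onz('top',te(627,140),.081),'mid', onz('top',te(750,83),.081))
print('ring',[onz('top',te(*p),.081) for p in((529,145),(583,202),(556,172))],'collar',[onz('top',te(572,188),z) for z in(.047,.053)])
print([proj('top',X) for X in((.557,.162,.081),(.557,.162,.101),(.557,.162,.05))])
t=cv2.imread('pics/t3.png');s=cv2.imread('pics/s3.png')
a=np.hstack([crop(t,165,180,40,40,600,600)]);cv2.imwrite('pics/c4.png',a)
E
```

```text
tip [0.5732 0.1326 0.081 ] mid [0.5963 0.0774 0.081 ]
ring [array([0.5733, 0.1759, 0.081 ]), array([0.5463, 0.1525, 0.081 ]), array([0.5605, 0.1642, 0.081 ])] collar [array([0.5599, 0.1632, 0.047 ]), array([0.5586, 0.1622, 0.053 ])]
[array([181.8172, 200.4818]), array([180.0992, 198.6597]), array([184.3312, 203.1488])]
```

View pics/c4.png

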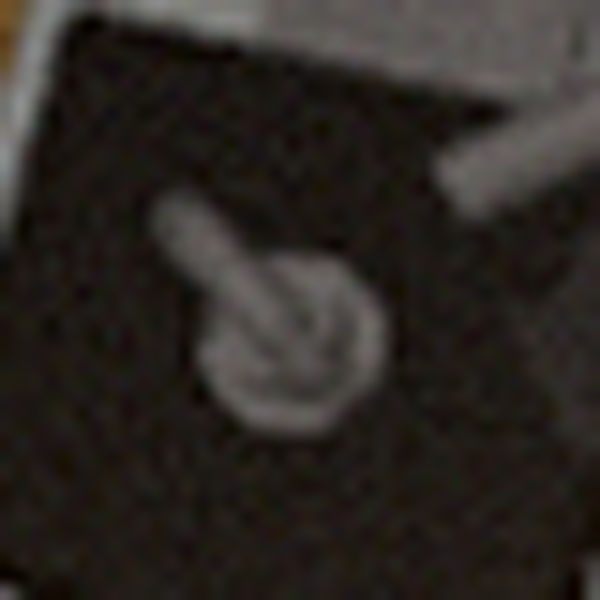

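```bash
python3 - <<'E'
from h import *
go(.611,.038,.062,-67.1)
t=get_image('top')[:,:,::-1].copy(); cv2.imwrite('pics/t5.png',t)
go(.611,.038,.062,-67.1)
g=t.max(2).astype(int)
# post cross-sections over the black block
for c in(200,203,206): 
    col=g[175:205,c];print(c,col)
E
```

```text
t 6.1333 pos [0.6114 0.04   0.0621] rpy [-1.7995e+02  2.0000e-02 -6.6900e+01] F [-0.96 -0.2  -1.26] M [-0.122  0.08  -0.008] w 0.0112
slide cm [0.17 0.11 0.01] turn z 0.2 dr [-0.05  0.02  0.2 ]
t 6.1833 pos [0.6109 0.0386 0.062 ] rpy [-1.7999e+02  2.0000e-02 -6.6990e+01] F [-0.38 -0.85 -1.65] M [-0.032 -0.023 -0.001] w 0.011
slide cm [0.06 0.02 0.  ] turn z 0.11 dr [-0.01  0.02  0.11]
200 [ 98  97  97  93  94  97  95  94  95  98  95  99  65  85  99 104  89  76
  53  20  28  28  30  30  31  40  40  47  38  31]
203 [101 104 100  97  92  90  74  72  69  87  76  68  89 108 107  85  68  44
  29  27  31  29  34  38  40  39  41  41  42  42]
206 [ 98 116 114 108 117 125 125 125 125 100  76  99 100  95  83  56  32  25
  30  29  38  40  48  47  40  42  43  35  36  33]
```

```bash
python3 - <<'E'
from h import *
yaw=np.radians(-66.95);y=np.array([np.sin(yaw),-np.cos(yaw)])
for p in((200,190),(203,188.7),(206,187.4)):
    P=onz('top',p,.081)[:2];print(P,(P-[.6112,.0393])@y*1000)
for E in((.5585,.1624),(.5605,.1642),(.557,.1613)): print(E,(np.array(E)-[.6112,.0393])@y*1000)
E
```

```text
[0.57855651 0.12146004] -2.1311269953813405
[0.58115973 0.11474601] -1.8977324101447357
[0.5837668  0.10802118] -1.6636730893291896
(0.5585, 0.1624) 0.2947489696676506
(0.5605, 0.1642) -2.2503397707879818
(0.557, 0.1613) 2.1056819571014187
```

```bash
python3 -m crank '[{"slide":[-0.4,0.1,0.05],"dr":[0,0,0]},{"slide":[-0.5,0,0],"dr":[0,0,0]},{"slide":[-0.5,0,0],"dr":[0,0,0]},{"slide":[-0.5,0,0],"dr":[0,0,0]},{"slide":[-0.5,0,0],"dr":[0,0,0]},{"slide":[-0.5,0,0],"dr":[0,0,0]},{"slide":[-0.5,0,0],"dr":[0,0,0]},{"slide":[-0.3,0,0],"dr":[0,0,0]},{"slide":[0,0,0],"dr":[0,0,0]},{"slide":[0,0,0],"dr":[0,0,0]}]'
python3 -c "
from h import *
go(.611,.038,.062,-67.1)
t=get_image('top')[:,:,::-1];s=get_image('side')[:,:,::-1]
cv2.imwrite('pics/c6.png',np.hstack([crop(s,215,140,50,50,600,600)[:,:400],crop(t,165,175,40,40,600,600)[:,:400]]))"
```

```text
clock: 7.02
position: [0.5955, 0.0716, 0.0619]
orientation: [-180.0, -0.0, -67.0]
contact_force: [0.0, 0.2, -1.5]
gripper_width: 0.0115
grip_force: 60.0
t 7.0167 pos [0.5955 0.0716 0.0619] rpy [-180.     -0.    -67.04] F [ 0.01  0.22 -1.49] M [-0.014 -0.004 -0.021] w 0.0115
slide cm [ 3.7  -0.12 -0.01] turn z 0.06 dr [-0.   -0.    0.06]
```

View pics/c6.png

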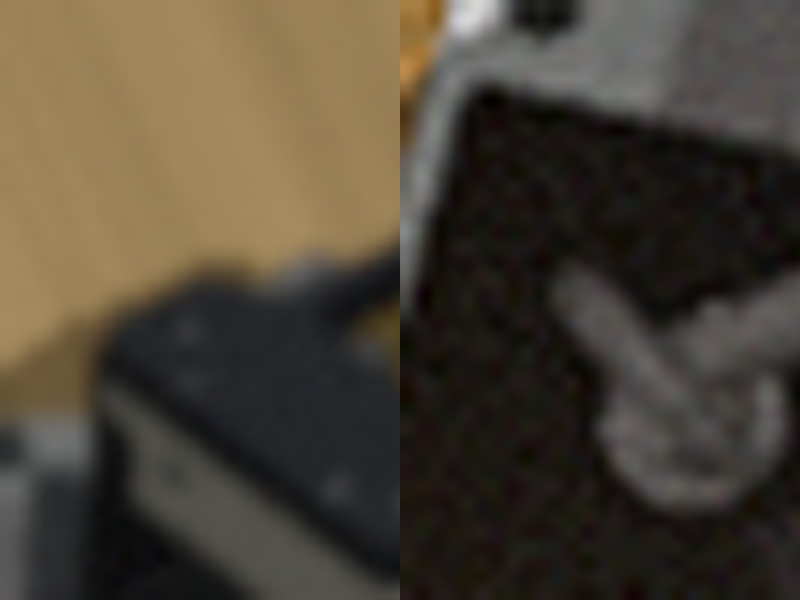

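The side view is blocked by the gripper. In the top view the post tip is at the loop, with its axis running through the loop's middle near (640,358), so I'll push it through.

```bash
python3 -m crank '[{"slide":[-0.3,0,0],"dr":[0,0,0]},{"slide":[-0.3,0,0],"dr":[0,0,0]},{"slide":[-0.3,0,0],"dr":[0,0,0]},{"slide":[-0.3,0,0],"dr":[0,0,0]},{"slide":[-0.3,0,0],"dr":[0,0,0]},{"slide":[-0.3,0,0],"dr":[0,0,0]},{"slide":[-0.3,0,0],"dr":[0,0,0]},{"slide":[-0.3,0,0],"dr":[0,0,0]},{"slide":[-0.2,0,0],"dr":[0,0,0]},{"slide":[0,0,0],"dr":[0,0,0]}]'
python3 -c "
from h import *
go(.611,.038,.062,-67.1)
t=get_image('top')[:,:,::-1]
cv2.imwrite('pics/c7.png',crop(t,165,175,40,40,600,600))"
```

```text
clock: 7.95
position: [0.5853, 0.0957, 0.0619]
orientation: [-180.0, 0.0, -67.0]
contact_force: [0.0, -0.2, -1.9]
gripper_width: 0.0115
grip_force: 60.0
t 7.95 pos [0.5853 0.0957 0.0619] rpy [-180.      0.    -67.05] F [ 0.02 -0.23 -1.93] M [ 0.067 -0.035 -0.004] w 0.0115
slide cm [ 6.32 -0.12 -0.01] turn z 0.05 dr [-0.    0.    0.05]
```

View pics/c7.png

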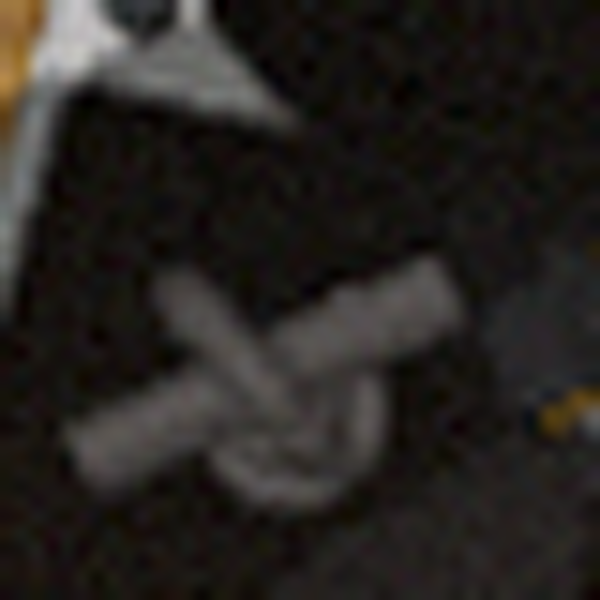

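```bash
cat >> h.py <<'E'
def st(r=.0723):
    F=[];M=[]
    s=observe();p=s['position'];w=s['orientation'][2];a=np.radians(w);x=np.array([np.cos(a),np.sin(a)]);y=np.array([np.sin(a),-np.cos(a)])
    f=s['contact_force'];ax=p[:2]-r*x
    print('t %.2f yaw %.2f axis %s z %.4f Fx %.2f Fy %.2f Fz %.2f Mz %.3f'%(s['clock'],w,ax.round(4),p[2],f[:2]@x,f[:2]@y,f[2],s['torque'][2]),'err mm (tool x,y)',((np.array([.5571,.1623])-ax)@x*1000).round(2),((np.array([.5571,.1623])-ax)@y*1000).round(2))
E
python3 -c "
from h import *
st()"
python3 -m crank '[{"slide":[-0.004,0.25,0],"dr":[0,0,2]},{"slide":[-0.004,0.25,0],"dr":[0,0,2]},{"slide":[-0.004,0.25,0],"dr":[0,0,2]},{"slide":[-0.004,0.25,0],"dr":[0,0,2]},{"slide":[-0.004,0.25,0],"dr":[0,0,2]},{"slide":[-0.004,0.25,0],"dr":[0,0,2]},{"slide":[-0.004,0.25,0],"dr":[0,0,2]},{"slide":[-0.004,0.25,0],"dr":[0,0,2]},{"slide":[0,0,0],"dr":[0,0,0]},{"slide":[0,0,0],"dr":[0,0,0]}]'
python3 -c "
from h import *
st()"
```

```text
t 8.00 yaw -67.05 axis [0.5571 0.1621] z 0.0619 Fx 0.31 Fy 0.53 Fz -1.18 Mz -0.009 err mm (tool x,y) -0.2 -0.06
clock: 8.83
position: [0.5662, 0.09, 0.0619]
orientation: [-180.0, -0.0, -83.0]
contact_force: [0.1, 0.9, -1.4]
gripper_width: 0.011
grip_force: 60.0
t 8.83 yaw -83.01 axis [0.5574 0.1618] z 0.0619 Fx -0.84 Fy -0.16 Fz -1.37 Mz 0.008 err mm (tool x,y) -0.54 0.25
```

```bash
python3 -m crank '[{"slide":[-0.004,0.22,0],"dr":[0,0,1.75]},{"slide":[-0.004,0.22,0],"dr":[0,0,1.75]},{"slide":[-0.004,0.22,0],"dr":[0,0,1.75]},{"slide":[-0.004,0.22,0],"dr":[0,0,1.75]},{"slide":[-0.004,0.22,0],"dr":[0,0,1.75]},{"slide":[-0.004,0.22,0],"dr":[0,0,1.75]},{"slide":[-0.004,0.22,0],"dr":[0,0,1.75]},{"slide":[-0.004,0.22,0],"dr":[0,0,1.75]},{"slide":[0,0,0],"dr":[0,0,0]},{"slide":[0,0,0],"dr":[0,0,0]}]' >/dev/null
python3 -c "
from h import *
st()"
python3 -m crank '[{"slide":[0,0.063,0],"dr":[0,0,0.5]},{"slide":[0,0.063,0],"dr":[0,0,0.5]},{"slide":[0,0.063,0],"dr":[0,0,0.5]},{"slide":[0,0.063,0],"dr":[0,0,0.5]},{"slide":[0,0.063,0],"dr":[0,0,0.5]},{"slide":[0,0.063,0],"dr":[0,0,0.5]},{"slide":[0,0.063,0],"dr":[0,0,0.5]},{"slide":[0,0.063,0],"dr":[0,0,0.5]},{"slide":[0,0,0],"dr":[0,0,0]},{"slide":[0,0,0],"dr":[0,0,0]}]' >/dev/null
python3 -c "
from h import *
st()"
```

```text
t 9.67 yaw -96.96 axis [0.5574 0.1619] z 0.0619 Fx -0.10 Fy 0.00 Fz -1.69 Mz 0.098 err mm (tool x,y) -0.32 0.38
t 10.50 yaw -101.06 axis [0.5575 0.1619] z 0.0619 Fx 0.28 Fy 0.24 Fz -2.31 Mz 0.016 err mm (tool x,y) -0.29 0.46
```

```bash
python3 -m crank '[{"slide":[0,0.05,0],"dr":[0,0,0.4]},{"slide":[0,0.05,0],"dr":[0,0,0.4]},{"slide":[0,0.05,0],"dr":[0,0,0.4]},{"slide":[0,0.05,0],"dr":[0,0,0.4]},{"slide":[0,0.05,0],"dr":[0,0,0.4]},{"slide":[0,0.05,0],"dr":[0,0,0.4]},{"slide":[0,0.05,0],"dr":[0,0,0.4]},{"slide":[0,0.05,0],"dr":[0,0,0.4]},{"slide":[0,0.05,0],"dr":[0,0,0.4]},{"slide":[0,0,0],"dr":[0,0,0]}]' >/dev/null
python3 -c "
from h import *
st()"
python3 -m crank '[{"slide":[0,0.05,0],"dr":[0,0,0.4]},{"slide":[0,0.05,0],"dr":[0,0,0.4]},{"slide":[0,0.05,0],"dr":[0,0,0.4]},{"slide":[0,0.05,0],"dr":[0,0,0.4]},{"slide":[0,0.05,0],"dr":[0,0,0.4]},{"slide":[0,0.05,0],"dr":[0,0,0.4]},{"slide":[0,0.05,0],"dr":[0,0,0.4]},{"slide":[0,0.05,0],"dr":[0,0,0.4]},{"slide":[0,0.05,0],"dr":[0,0,0.4]},{"slide":[0,0,0],"dr":[0,0,0]}]' >/dev/null
python3 -c "
from h import *
st()
cv2.imwrite('pics/t8.png',get_image('top')[:,:,::-1]);st()
t=cv2.imread('pics/t8.png');cv2.imwrite('pics/c8.png',crop(t,160,175,50,40,750,600))"
```

```text
t 11.33 yaw -104.71 axis [0.5575 0.1618] z 0.0619 Fx -0.02 Fy -0.00 Fz -1.72 Mz 0.028 err mm (tool x,y) -0.34 0.48
t 12.17 yaw -108.30 axis [0.5575 0.1618] z 0.0619 Fx 0.59 Fy 0.29 Fz -1.99 Mz 0.117 err mm (tool x,y) -0.3 0.53
t 12.22 yaw -108.28 axis [0.5575 0.1618] z 0.0619 Fx 0.28 Fy 0.29 Fz -0.93 Mz 0.187 err mm (tool x,y) -0.31 0.54
```

View pics/c8.png

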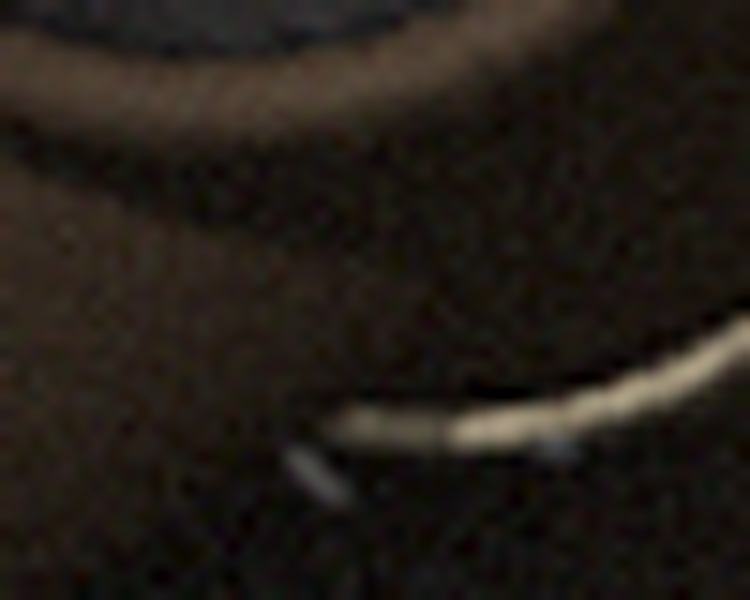

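The arm hides the eye in the top view, so from here I go by feel, averaging several force readings at each stop.

```bash
cat >> h.py <<'E'
def av(n=5):
    V=[]
    for i in range(n):
        s=observe();w=s['orientation'][2];a=np.radians(w);x=np.array([np.cos(a),np.sin(a)]);y=np.array([np.sin(a),-np.cos(a)]);f=s['contact_force']
        V.append([f[:2]@x,f[:2]@y,s['torque'][2],*s['torque'][:2]]);get_image('top')
    print('t %.2f yaw %.2f'%(s['clock'],w),'Fx Fy Mz Mx My',np.mean(V,0).round(3),'sd',np.std(V,0).round(3))
E
python3 -c "
from h import *
av(4)"
python3 -m crank '[{"slide":[0,0.05,0],"dr":[0,0,0.4]},{"slide":[0,0.05,0],"dr":[0,0,0.4]},{"slide":[0,0.05,0],"dr":[0,0,0.4]},{"slide":[0,0.05,0],"dr":[0,0,0.4]},{"slide":[0,0.05,0],"dr":[0,0,0.4]},{"slide":[0,0,0],"dr":[0,0,0]},{"slide":[0,0,0],"dr":[0,0,0]},{"slide":[0,0,0],"dr":[0,0,0]},{"slide":[0,0,0],"dr":[0,0,0]},{"slide":[0,0,0],"dr":[0,0,0]}]' >/dev/null
python3 -c "
from h import *
av(4);st()"
```

```text
t 12.37 yaw -108.26 Fx Fy Mz Mx My [0.237 0.648 0.134 0.04  0.189] sd [0.165 0.268 0.046 0.031 0.042]
t 13.40 yaw -110.27 Fx Fy Mz Mx My [-0.003  1.215  0.133  0.034  0.27 ] sd [0.259 0.567 0.035 0.025 0.021]
t 13.45 yaw -110.27 axis [0.5575 0.1618] z 0.0618 Fx -0.16 Fy 0.81 Fz -0.42 Mz 0.140 err mm (tool x,y) -0.32 0.57
```

```bash
sed -i "s/    print('t %.2f yaw %.2f'%(s\['clock'\],w),'Fx Fy/    m=np.mean(V,0);print('T %.3f'%(m[2]-.0723*m[1]),'t %.2f yaw %.2f'%(s['clock'],w),'Fx Fy/" h.py
for i in 1; do python3 -m crank '[{"slide":[0,0.05,0],"dr":[0,0,0.4]},{"slide":[0,0.05,0],"dr":[0,0,0.4]},{"slide":[0,0.05,0],"dr":[0,0,0.4]},{"slide":[0,0.05,0],"dr":[0,0,0.4]},{"slide":[0,0.05,0],"dr":[0,0,0.4]},{"slide":[0,0.05,0],"dr":[0,0,0.4]},{"slide":[0,0.05,0],"dr":[0,0,0.4]},{"slide":[0,0,0],"dr":[0,0,0]},{"slide":[0,0,0],"dr":[0,0,0]},{"slide":[0,0,0],"dr":[0,0,0]}]' >/dev/null; done
python3 -c "
from h import *
av(4)"
```

```text
T 0.083 t 14.43 yaw -113.07 Fx Fy Mz Mx My [0.595 1.024 0.157 0.034 0.382] sd [0.414 0.226 0.015 0.021 0.025]
```

```bash
python3 -m crank '[{"slide":[0,0.05,0],"dr":[0,0,0.4]},{"slide":[0,0.05,0],"dr":[0,0,0.4]},{"slide":[0,0.05,0],"dr":[0,0,0.4]},{"slide":[0,0.05,0],"dr":[0,0,0.4]},{"slide":[0,0.05,0],"dr":[0,0,0.4]},{"slide":[0,0.05,0],"dr":[0,0,0.4]},{"slide":[0,0.05,0],"dr":[0,0,0.4]},{"slide":[0,0,0],"dr":[0,0,0]},{"slide":[0,0,0],"dr":[0,0,0]},{"slide":[0,0,0],"dr":[0,0,0]}]' >/dev/null
python3 -c "
from h import *
av(4);st()"
```

```text
T 0.051 t 15.47 yaw -115.87 Fx Fy Mz Mx My [0.591 1.819 0.182 0.015 0.485] sd [0.666 0.288 0.016 0.015 0.024]
t 15.52 yaw -115.87 axis [0.5576 0.1618] z 0.0618 Fx 1.48 Fy 1.21 Fz -1.11 Mz 0.169 err mm (tool x,y) -0.27 0.67
```

```bash
python3 -m crank '[{"slide":[0,0.06,0],"dr":[0,0,0.4]},{"slide":[0,0.06,0],"dr":[0,0,0.4]},{"slide":[0,0.06,0],"dr":[0,0,0.4]},{"slide":[0,0.06,0],"dr":[0,0,0.4]},{"slide":[0,0.06,0],"dr":[0,0,0.4]},{"slide":[0,0.06,0],"dr":[0,0,0.4]},{"slide":[0,0.06,0],"dr":[0,0,0.4]},{"slide":[0,0,0],"dr":[0,0,0]},{"slide":[0,0,0],"dr":[0,0,0]},{"slide":[0,0,0],"dr":[0,0,0]}]' >/dev/null
python3 -c "
from h import *
av(4)"
```

```text
T 0.103 t 16.50 yaw -118.67 Fx Fy Mz Mx My [ 1.225 -0.47   0.069 -0.516  0.038] sd [0.202 0.478 0.023 0.034 0.022]
```

```bash
python3 -m crank '[{"slide":[0,0.052,0],"dr":[0,0,0.4]},{"slide":[0,0.052,0],"dr":[0,0,0.4]},{"slide":[0,0.052,0],"dr":[0,0,0.4]},{"slide":[0,0.052,0],"dr":[0,0,0.4]},{"slide":[0,0.052,0],"dr":[0,0,0.4]},{"slide":[0,0.052,0],"dr":[0,0,0.4]},{"slide":[0,0.052,0],"dr":[0,0,0.4]},{"slide":[0,0,0],"dr":[0,0,0]},{"slide":[0,0,0],"dr":[0,0,0]},{"slide":[0,0,0],"dr":[0,0,0]}]' >/dev/null
python3 -c "
from h import *
av(4);st()"
```

```text
T 0.090 t 17.53 yaw -121.47 Fx Fy Mz Mx My [ 1.435 -0.623  0.045 -0.513  0.046] sd [0.35  0.414 0.012 0.037 0.01 ]
t 17.58 yaw -121.47 axis [0.5569 0.1621] z 0.0618 Fx 1.26 Fy -0.67 Fz -1.46 Mz 0.057 err mm (tool x,y) -0.24 -0.07
```

```bash
python3 -m crank '[{"slide":[0,0.05,0],"dr":[0,0,0.4]},{"slide":[0,0.05,0],"dr":[0,0,0.4]},{"slide":[0,0.05,0],"dr":[0,0,0.4]},{"slide":[0,0.05,0],"dr":[0,0,0.4]},{"slide":[0,0.05,0],"dr":[0,0,0.4]},{"slide":[0,0.05,0],"dr":[0,0,0.4]},{"slide":[0,0.05,0],"dr":[0,0,0.4]},{"slide":[0,0,0],"dr":[0,0,0]},{"slide":[0,0,0],"dr":[0,0,0]},{"slide":[0,0,0],"dr":[0,0,0]}]' >/dev/null
python3 -c "
from h import *
av(4)"
```

```text
T 0.118 t 18.57 yaw -124.27 Fx Fy Mz Mx My [ 1.279 -0.069  0.113 -0.307  0.309] sd [0.518 0.293 0.021 0.021 0.046]
```

```bash
python3 -m crank '[{"slide":[0,0.05,0],"dr":[0,0,0.4]},{"slide":[0,0.05,0],"dr":[0,0,0.4]},{"slide":[0,0.05,0],"dr":[0,0,0.4]},{"slide":[0,0.05,0],"dr":[0,0,0.4]},{"slide":[0,0.05,0],"dr":[0,0,0.4]},{"slide":[0,0.05,0],"dr":[0,0,0.4]},{"slide":[0,0.05,0],"dr":[0,0,0.4]},{"slide":[0,0,0],"dr":[0,0,0]},{"slide":[0,0,0],"dr":[0,0,0]},{"slide":[0,0,0],"dr":[0,0,0]}]' >/dev/null
python3 -c "
from h import *
av(4);st()"
```

```text
T 0.040 t 19.60 yaw -127.07 Fx Fy Mz Mx My [ 1.251  0.492  0.075 -0.273  0.4  ] sd [0.333 0.285 0.015 0.027 0.023]
t 19.65 yaw -127.07 axis [0.557  0.1621] z 0.0619 Fx 2.11 Fy 0.62 Fz -1.40 Mz 0.058 err mm (tool x,y) -0.26 0.02
```

```bash
python3 -m crank '[{"slide":[0,0.05,0],"dr":[0,0,0.4]},{"slide":[0,0.05,0],"dr":[0,0,0.4]},{"slide":[0,0.05,0],"dr":[0,0,0.4]},{"slide":[0,0.05,0],"dr":[0,0,0.4]},{"slide":[0,0.05,0],"dr":[0,0,0.4]},{"slide":[0,0.05,0],"dr":[0,0,0.4]},{"slide":[0,0.05,0],"dr":[0,0,0.4]},{"slide":[0,0,0],"dr":[0,0,0]},{"slide":[0,0,0],"dr":[0,0,0]},{"slide":[0,0,0],"dr":[0,0,0]}]' >/dev/null
python3 -c "
from h import *
av(4)"
```

```text
T 0.084 t 20.63 yaw -129.87 Fx Fy Mz Mx My [ 1.821  0.298  0.105 -0.288  0.481] sd [0.326 0.351 0.018 0.029 0.03 ]
```

```bash
python3 -m crank '[{"slide":[0,0.05,0],"dr":[0,0,0.4]},{"slide":[0,0.05,0],"dr":[0,0,0.4]},{"slide":[0,0.05,0],"dr":[0,0,0.4]},{"slide":[0,0.05,0],"dr":[0,0,0.4]},{"slide":[0,0.05,0],"dr":[0,0,0.4]},{"slide":[0,0.05,0],"dr":[0,0,0.4]},{"slide":[0,0.05,0],"dr":[0,0,0.4]},{"slide":[0,0,0],"dr":[0,0,0]},{"slide":[0,0,0],"dr":[0,0,0]},{"slide":[0,0,0],"dr":[0,0,0]}]' >/dev/null
python3 -c "
from h import *
av(4);st()"
```

```text
T 0.041 t 21.67 yaw -132.67 Fx Fy Mz Mx My [ 1.989  1.023  0.115 -0.267  0.615] sd [0.317 0.302 0.031 0.017 0.028]
t 21.72 yaw -132.67 axis [0.557 0.162] z 0.0618 Fx 2.40 Fy 1.37 Fz -2.35 Mz 0.175 err mm (tool x,y) -0.31 0.1
```

```bash
python3 -m crank '[{"slide":[0,0.055,0],"dr":[0,0,0.4]},{"slide":[0,0.055,0],"dr":[0,0,0.4]},{"slide":[0,0.055,0],"dr":[0,0,0.4]},{"slide":[0,0.055,0],"dr":[0,0,0.4]},{"slide":[0,0.055,0],"dr":[0,0,0.4]},{"slide":[0,0.055,0],"dr":[0,0,0.4]},{"slide":[0,0.055,0],"dr":[0,0,0.4]},{"slide":[0,0,0],"dr":[0,0,0]},{"slide":[0,0,0],"dr":[0,0,0]},{"slide":[0,0,0],"dr":[0,0,0]}]' >/dev/null
python3 -c "
from h import *
av(4)"
```

```text
T 0.075 t 22.70 yaw -135.47 Fx Fy Mz Mx My [ 2.326 -0.214  0.059 -0.573  0.382] sd [0.15  0.445 0.03  0.034 0.014]
```

```bash
python3 -m crank '[{"slide":[0,0.05,0],"dr":[0,0,0.4]},{"slide":[0,0.05,0],"dr":[0,0,0.4]},{"slide":[0,0.05,0],"dr":[0,0,0.4]},{"slide":[0,0.05,0],"dr":[0,0,0.4]},{"slide":[0,0.05,0],"dr":[0,0,0.4]},{"slide":[0,0.05,0],"dr":[0,0,0.4]},{"slide":[0,0.05,0],"dr":[0,0,0.4]},{"slide":[0,0,0],"dr":[0,0,0]},{"slide":[0,0,0],"dr":[0,0,0]},{"slide":[0,0,0],"dr":[0,0,0]}]' >/dev/null
python3 -c "
from h import *
av(4);st()"
```

```text
T 0.362 t 23.73 yaw -138.27 Fx Fy Mz Mx My [ 3.206 -3.682  0.096 -1.447 -0.192] sd [0.497 0.191 0.031 0.052 0.026]
t 23.78 yaw -138.27 axis [0.5568 0.1621] z 0.0619 Fx 2.47 Fy -2.96 Fz -0.98 Mz 0.080 err mm (tool x,y) -0.31 -0.06
```

The bite shows: T rose from 0.08 to 0.36 N m between -135.5° and -138.3°. I'll go on in two careful steps.

```bash
python3 -m crank '[{"slide":[0,0.05,0],"dr":[0,0,0.4]},{"slide":[0,0.05,0],"dr":[0,0,0.4]},{"slide":[0,0.05,0],"dr":[0,0,0.4]},{"slide":[0,0.05,0],"dr":[0,0,0.4]},{"slide":[0,0.05,0],"dr":[0,0,0.4]},{"slide":[0,0.05,0],"dr":[0,0,0.4]},{"slide":[0,0.05,0],"dr":[0,0,0.4]},{"slide":[0,0.05,0],"dr":[0,0,0.4]},{"slide":[0,0.05,0],"dr":[0,0,0.4]},{"slide":[0,0,0],"dr":[0,0,0]}]' >/dev/null
python3 -c "
from h import *
av(6);st()"
```

```text
T 0.415 t 24.87 yaw -141.87 Fx Fy Mz Mx My [ 2.906 -3.68   0.149 -1.546 -0.144] sd [0.807 0.616 0.044 0.052 0.045]
t 24.92 yaw -141.87 axis [0.5568 0.1621] z 0.0618 Fx 1.90 Fy -2.96 Fz -1.04 Mz 0.179 err mm (tool x,y) -0.37 -0.09
```

```bash
python3 -m crank '[{"slide":[0,0.05,0],"dr":[0,0,0.4]},{"slide":[0,0.05,0],"dr":[0,0,0.4]},{"slide":[0,0.05,0],"dr":[0,0,0.4]},{"slide":[0,0.05,0],"dr":[0,0,0.4]},{"slide":[0,0.05,0],"dr":[0,0,0.4]},{"slide":[0,0.05,0],"dr":[0,0,0.4]},{"slide":[0,0.05,0],"dr":[0,0,0.4]},{"slide":[0,0.05,0],"dr":[0,0,0.4]},{"slide":[0,0.05,0],"dr":[0,0,0.4]},{"slide":[0,0,0],"dr":[0,0,0]}]' >/dev/null
python3 -c "
from h import *
av(6);st()"
```

```text
T 0.419 t 26.00 yaw -145.48 Fx Fy Mz Mx My [ 2.624 -3.914  0.136 -1.756 -0.131] sd [0.503 0.636 0.012 0.03  0.039]
t 26.05 yaw -145.47 axis [0.5568 0.1621] z 0.0618 Fx 3.17 Fy -4.02 Fz -1.39 Mz 0.201 err mm (tool x,y) -0.4 0.01
```

Readings put the screw about 7–9° past the bite (10° at most, since it still ran free at -135.5°). Now I'll back off into the play and draw out.

```bash
python3 -m crank '[{"slide":[-0.01,-0.376,0],"dr":[0,0,-3]},{"slide":[-0.01,-0.376,0],"dr":[0,0,-3]},{"slide":[-0.01,-0.376,0],"dr":[0,0,-3]},{"slide":[-0.01,-0.376,0],"dr":[0,0,-3]},{"slide":[-0.01,-0.376,0],"dr":[0,0,-3]},{"slide":[-0.01,-0.376,0],"dr":[0,0,-3]},{"slide":[-0.01,-0.376,0],"dr":[0,0,-3]},{"slide":[-0.01,-0.376,0],"dr":[0,0,-3]},{"slide":[-0.01,-0.376,0],"dr":[0,0,-3]},{"slide":[-0.01,-0.376,0],"dr":[0,0,-3]}]' >/dev/null
python3 -c "
from h import *
av(4);st()"
```

```text
T 0.007 t 27.03 yaw -115.57 Fx Fy Mz Mx My [-0.382 -0.146 -0.004  0.056 -0.129] sd [0.319 0.202 0.05  0.018 0.118]
t 27.08 yaw -115.59 axis [0.5571 0.1628] z 0.0619 Fx -0.62 Fy 0.79 Fz -1.48 Mz -0.031 err mm (tool x,y) 0.48 -0.2
```

```bash
python3 -m crank '[{"slide":[0.3,0,0],"dr":[0,0,0]},{"slide":[0.6,0,0],"dr":[0,0,0]},{"slide":[0.6,0,0],"dr":[0,0,0]},{"slide":[0.6,0,0],"dr":[0,0,0]},{"slide":[0.6,0,0],"dr":[0,0,0]},{"slide":[0.6,0,0],"dr":[0,0,0]},{"slide":[0.6,0,0],"dr":[0,0,0]},{"slide":[0.8,0,0],"dr":[0,0,0]},{"slide":[1,0,0],"dr":[0,0,0]},{"slide":[1.2,0,0],"dr":[0,0,0]}]'
python3 -c "
from h import *
go(.564,-.198,.064,-67.1);cv2.imwrite('pics/t9.png',get_image('top')[:,:,::-1]);cv2.imwrite('pics/s9.png',get_image('side')[:,:,::-1])
go(.564,-.198,.064,-67.1)"
```

```text
clock: 27.92
position: [0.4955, 0.034, 0.0618]
orientation: [-180.0, 0.0, -115.5]
contact_force: [0.9, -0.1, -2.0]
gripper_width: 0.0107
grip_force: 60.0
t 27.9167 pos [0.4955 0.034  0.0618] rpy [-180.      0.   -115.46] F [ 0.9  -0.12 -2.01] M [ 0.089 -0.072  0.028] w 0.0107
slide cm [ 18.   -16.15  -0.22] turn z -48.36 dr [-1.000e-02  0.000e+00 -4.836e+01]
t 28.0167 pos [0.4944 0.0329 0.0617] rpy [ 1.7995e+02 -4.0000e-02 -1.1555e+02] F [ 0.1   0.43 -1.84] M [ 0.036 -0.078  0.042] w 0.0112
slide cm [ 17.83 -16.24  -0.23] turn z -48.45 dr [ 7.000e-02 -2.000e-02 -4.845e+01]
```

```bash
python3 -m crank '[{"slide":[3,0,-1],"dr":[0,0,0]},{"slide":[3,0,-1],"dr":[0,0,0]},{"slide":[0,0,-1],"dr":[0,0,-6.9]},{"slide":[0,0,0],"dr":[0,0,-6.9]},{"slide":[0,0,0],"dr":[0,0,-6.9]},{"slide":[0,0,0],"dr":[0,0,-6.9]},{"slide":[0,0,0],"dr":[0,0,-6.9]},{"slide":[0,0,0],"dr":[0,0,-6.9]},{"slide":[0,0,0],"dr":[0,0,-7]},{"slide":[0,0,0],"dr":[0,0,0]}]'
python3 -c "
from h import *
go(.562,-.198,.09,-67.1)"
```

```text
clock: 28.85
position: [0.4701, -0.0197, 0.0919]
orientation: [-180.0, -0.0, -66.8]
contact_force: [1.2, 0.5, -0.4]
gripper_width: 0.0111
grip_force: 60.0
t 28.85 pos [ 0.4701 -0.0197  0.0919] rpy [-179.98   -0.    -66.75] F [ 1.18  0.48 -0.37] M [-0.003 -0.039  0.069] w 0.0111
slide cm [20.01 -1.41  0.2 ] turn z 0.35 dr [-0.02 -0.    0.35]
```

```bash
python3 -m crank '[{"slide":[2.5,-0.17,0],"dr":[0,0,0.3]},{"slide":[2.5,-0.17,0],"dr":[0,0,0]},{"slide":[2.5,-0.17,0],"dr":[0,0,0]},{"slide":[2.5,-0.17,0],"dr":[0,0,0]},{"slide":[2.5,-0.17,0],"dr":[0,0,0]},{"slide":[2.5,-0.17,0],"dr":[0,0,0]},{"slide":[2.5,-0.17,0],"dr":[0,0,0]},{"slide":[2.5,-0.2,0],"dr":[0,0,0]},{"slide":[0,0,0],"dr":[0,0,0]},{"slide":[0,0,0],"dr":[0,0,0]}]' >/dev/null
python3 -c "
from h import *
go(.562,-.198,.0305,-67.1)
s=get_image('side')[:,:,::-1];t=get_image('top')[:,:,::-1];cv2.imwrite('pics/t10.png',t);cv2.imwrite('pics/s10.png',s)
cv2.imwrite('pics/c10.png',np.hstack([crop(s,240,240,120,120,400,400),crop(t,290,150,100,100,400,400)]))
go(.562,-.198,.0305,-67.1)"
```

```text
t 29.6833 pos [ 0.5599 -0.1999  0.0912] rpy [ 1.7996e+02  2.0000e-02 -6.7720e+01] F [-1.09  0.53 -1.45] M [ 0.09   0.102 -0.016] w 0.0112
slide cm [-0.1  -0.27  6.07] turn z -0.62 dr [ 0.04  0.02 -0.62]
t 29.7833 pos [ 0.5594 -0.1986  0.0915] rpy [ 1.7996e+02  3.0000e-02 -6.7540e+01] F [-0.26 -0.03 -0.53] M [0.073 0.023 0.025] w 0.0114
slide cm [ 0.05 -0.27  6.1 ] turn z -0.44 dr [ 0.04  0.03 -0.44]
```

View pics/c10.png

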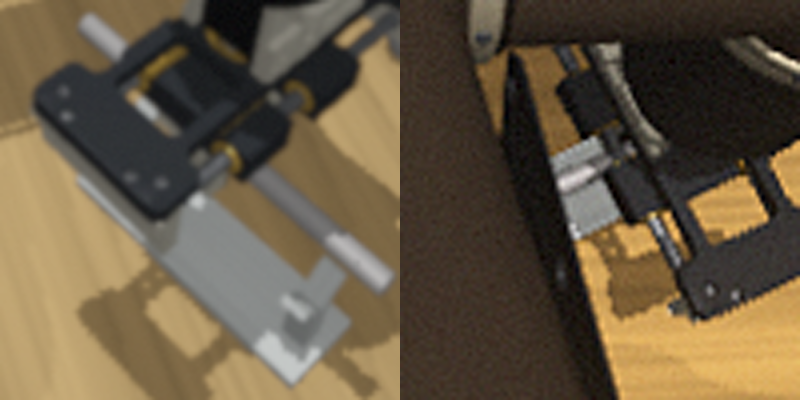

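The post hangs level above the rest; its ends are at side pixels (265.5,246.5) and (356,324). I'll check those against the grip pose.

```bash
python3 -c "
from h import *
A=onz('side',(265.3,246.3),.1112);B=onz('side',(356,323.7),.1112);print(A,B,np.linalg.norm(A-B),(A+B)/2,np.degrees(np.arctan2(*(B-A)[1::-1])))
go(.562,-.198,.0305,-67.1)"
```

```text
[ 0.52344219 -0.10680001  0.1112    ] [ 0.60063436 -0.2896276   0.1112    ] 0.19845543644406824 [ 0.56203827 -0.19821381  0.1112    ] -67.10990038574202
t 29.7833 pos [ 0.5594 -0.1986  0.0915] rpy [ 1.7996e+02  3.0000e-02 -6.7540e+01] F [-0.26 -0.03 -0.53] M [0.073 0.023 0.025] w 0.0114
slide cm [ 0.05 -0.27  6.1 ] turn z -0.44 dr [ 0.04  0.03 -0.44]
```

```bash
python3 -m crank '[{"slide":[0.3,-0.25,0],"dr":[0,0,0]},{"slide":[0,0,1],"dr":[0,0,-0.3]},{"slide":[0,0,1],"dr":[0,0,0]},{"slide":[0,0,1],"dr":[0,0,0]},{"slide":[0,0,0.5],"dr":[0,0,0]},{"slide":[0,0,0],"dr":[0,0,0]},{"slide":[0,0,0],"dr":[0,0,0]},{"slide":[0,0,0],"dr":[0,0,0]},{"slide":[0,0,0],"dr":[0,0,0]},{"slide":[0,0,0],"dr":[0,0,0]}]' >/dev/null
python3 -c "
from h import *
go(.563,-.2005,.0305,-67.1)"
```

```text
t 30.6167 pos [ 0.5638 -0.2005  0.0573] rpy [-1.7996e+02 -2.0000e-02 -6.7070e+01] F [ 0.57  0.01 -0.91] M [ 0.011 -0.021  0.045] w 0.0112
slide cm [-0.03  0.07  2.68] turn z 0.03 dr [-0.04 -0.02  0.03]
```

```bash
python3 -m crank '[{"slide":[0,0.07,0.4],"dr":[0,0,0]},{"slide":[0,0,0.4],"dr":[0,0,0]},{"slide":[0,0,0.4],"dr":[0,0,0]},{"slide":[0,0,0.4],"dr":[0,0,0]},{"slide":[0,0,0.4],"dr":[0,0,0]},{"slide":[0,0,0.3],"dr":[0,0,0]},{"slide":[0,0,0.2],"dr":[0,0,0]},{"slide":[0,0,0.1],"dr":[0,0,0]},{"slide":[0,0,0],"dr":[0,0,0]},{"slide":[0,0,0],"dr":[0,0,0]}]' >/dev/null
python3 -c "
from h import *
go(.563,-.2005,.0305,-67.1)"
```

```text
t 31.45 pos [ 0.5635 -0.2007  0.0311] rpy [-1.7994e+02 -3.0000e-02 -6.7050e+01] F [1.67 0.62 0.04] M [ 0.226 -0.74   0.093] w 0.0111
slide cm [-0.04  0.03  0.06] turn z 0.05 dr [-0.06 -0.03  0.05]
```

```bash
python3 -m crank '[{"slide":[0,0.03,0.06],"dr":[0,0,0]},{"slide":[0,0,0],"dr":[0,0,0]},{"slide":[0,0,0],"dr":[0,0,0]},{"slide":[0,0,0],"dr":[0,0,0]},{"slide":[0,0,0],"dr":[0,0,0]},{"slide":[0,0,0],"dr":[0,0,0]},{"slide":[0,0,0],"dr":[0,0,0]},{"slide":[0,0,0],"dr":[0,0,0]},{"slide":[0,0,0],"dr":[0,0,0]},{"slide":[0,0,0],"dr":[0,0,0]}]' 90
python3 -m crank '[{"slide":[0,0,-1],"dr":[0,0,0]},{"slide":[0,0,-2],"dr":[0,0,0]},{"slide":[0,0,-3],"dr":[0,0,0]},{"slide":[0,0,-3],"dr":[0,0,0]},{"slide":[0,0,-3],"dr":[0,0,0]},{"slide":[0,0,-3],"dr":[0,0,0]},{"slide":[-4,0,0],"dr":[0,0,0]},{"slide":[-4,0,0],"dr":[0,0,0]},{"slide":[-4,0,0],"dr":[0,0,0]},{"slide":[-4,0,0],"dr":[0,0,0]}]'
python3 -m crank '[{"slide":[-4,0,0],"dr":[0,0,0]},{"slide":[-4,0,0],"dr":[0,0,0]},{"slide":[-4,0,0],"dr":[0,0,0]},{"slide":[-4,0,0],"dr":[0,0,0]},{"slide":[-4,0,0],"dr":[0,0,0]},{"slide":[-4,0,0],"dr":[0,0,0]},{"slide":[-4,0,0],"dr":[0,0,0]},{"slide":[-4,0,0],"dr":[0,0,0]},{"slide":[-4,0,0],"dr":[0,0,0]},{"slide":[-4,0,0],"dr":[0,0,0]}]'
python3 -m crank '[{"slide":[-4,0,0],"dr":[0,0,0]},{"slide":[-4,0,0],"dr":[0,0,0]},{"slide":[-4,0,0],"dr":[0,0,0]},{"slide":[-4,0,0],"dr":[0,0,0]},{"slide":[0,0,0],"dr":[0,0,0]},{"slide":[0,0,0],"dr":[0,0,0]},{"slide":[0,0,0],"dr":[0,0,0]},{"slide":[0,0,0],"dr":[0,0,0]},{"slide":[0,0,0],"dr":[0,0,0]},{"slide":[0,0,0],"dr":[0,0,0]}]'
python3 - <<'E'
from h import *
s=get_image('side')[:,:,::-1].copy();t=get_image('top')[:,:,::-1].copy();cv2.imwrite('pics/tf.png',t);cv2.imwrite('pics/sf.png',s)
t0=cv2.imread('pics/top0.png');s0=cv2.imread('pics/side0.png')
for a,b,n in((t,t0,'top'),(s,s0,'side')):
    d=(cv2.GaussianBlur(cv2.absdiff(a,b),(3,3),0).max(2)>35).astype(np.uint8)
    k,l,st_,c=cv2.connectedComponentsWithStats(d)
    print(n,[(st_[i].tolist()) for i in range(1,k) if st_[i,4]>8])
E
```

```text
clock: 32.28
position: [0.5625, -0.2009, 0.0302]
orientation: [180.0, 0.0, -67.1]
contact_force: [-0.6, -0.0, 0.3]
gripper_width: 0.0724
grip_force: 0.0
clock: 33.12
position: [0.4993, -0.0525, 0.1812]
orientation: [-179.9, -0.0, -67.1]
contact_force: [1.1, 1.7, -1.2]
gripper_width: 0.0787
grip_force: 0.0
clock: 33.95
position: [0.3431, 0.3166, 0.1815]
orientation: [-179.9, 0.1, -67.0]
contact_force: [1.3, -0.9, -0.3]
gripper_width: 0.0789
grip_force: 0.0
clock: 34.78
position: [0.2825, 0.4615, 0.1807]
orientation: [-180.0, 0.0, -67.1]
contact_force: [1.4, 0.8, -0.7]
gripper_width: 0.0787
grip_force: 0.0
top [[176, 192, 7, 6, 27], [181, 200, 5, 9, 23], [186, 201, 4, 6, 12], [301, 209, 4, 5, 12], [32, 271, 63, 100, 4473], [0, 274, 44, 110, 2955], [166, 361, 102, 23, 1382], [80, 367, 24, 5, 63], [103, 367, 50, 6, 137]]
side [[56, 0, 22, 12, 155], [88, 0, 16, 11, 129], [91, 0, 26, 52, 610], [106, 10, 11, 9, 57], [70, 15, 10, 3, 21], [86, 14, 9, 4, 25], [92, 18, 7, 5, 25], [53, 24, 42, 73, 1055], [118, 36, 18, 27, 265], [97, 55, 5, 3, 12], [112, 61, 14, 26, 161], [58, 109, 105, 37, 2042], [97, 134, 71, 33, 1336], [50, 147, 11, 18, 59], [52, 167, 5, 11, 34], [92, 178, 3, 12, 16], [90, 196, 2, 7, 10], [87, 211, 12, 33, 255], [6, 217, 35, 35, 903], [14, 245, 81, 45, 2028]]
```

The post is back in place to within a few mm, the bystanders haven't moved, and the eye is the only other thing changed.

```bash
python3 -c "
from cell import *
print(finish_job())"
```

```text
the job is handed in; nothing more can be done
None
```

I turned the screw with the post to an estimated 8° past its bite (judged by feel, 10° at most), laid the post back in both Vs, left the bystanders unmoved, and handed the job in at about 35 s; no verdict was returned.

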